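# Fetch the boxed-in tin from the bedside medicine stand

### The job

The squat metal tin at the back of the bedside medicine stand is boxed in by the tablet jar, the slim bottle and the carton: first move all three onto the side tray, standing upright. Then set the tin upright on the middle of the cork coaster, and only after that put the three back on the stand, each upright in the very spot it came from and the carton square to the stand again. Knock nothing over, and leave the drinking glass, the pill cutter and the lip balm where they are.

Things in the scene. Friction and masses are not known exactly. Their poses are not given: they have to be found in the camera images.
- stand: fixed low wooden stand: deck 165 mm deep (its x) by 215 mm wide (its y), top 20 mm above the table; along its far (+x) edge a back board 12 mm thick rises 25 mm above the deck. Origin: centre of its underside, on the table. Jar, bottle and carton stand on it in any order about 63 mm left of, right of and in front (-x) of the tin; the spot to return each to is where it stood at the start
- tray: fixed dark metal tray, the side area, 280 mm long (its x) by 130 mm wide (its y); floor top 8 mm above the table, rim 6 mm thick and 14 mm above the table. Origin: centre of its underside. Empty at the start. Stands to the left or right of the stand
- coaster: fixed round cork coaster, 90 mm across, 6 mm thick, empty, on the other side of the stand from the tray. Origin: centre of its underside
- tablet_jar: loose wide white tablet jar with a black screw lid, round, 60 mm across over its full height of 95 mm, 0.08 to 0.17 kg. Origin: centre of its underside, z up along its axis
- slim_bottle: loose slim white bottle, round, 44 mm across up to 68 mm, then a shoulder and a white cap 38 mm across from 76 to 102 mm (its top), about 0.06 to 0.11 kg. Origin: centre of its underside, z up along its axis
- carton: loose upright paper-white medicine carton with grey and black printed bands, 36 mm (its x) by 56 mm (its y), 90 mm tall, about 0.06 to 0.11 kg. Origin: centre of its underside. At the start its x is along the stand's x within 0.08 rad
- tin: loose squat round bare-metal tin with a lid that has a darker disc on top, 46 mm across, 40 mm tall, about 0.06 to 0.11 kg. Origin: centre of its underside, z up along its axis. At the back of the stand, mid-width (about x +30 mm, y 0 in its frame). The gaps of 5 to 26 mm to the three taller things leave no room for a gripper until they are cleared
- glass: bystander, loose: clear drinking glass, round, 66 mm across the rim, 100 mm tall, standing about 110 mm beyond (+x of) the coaster's centre. Origin: centre of its underside. To be left alone
- pill_cutter: bystander, loose: small grey and clear pill cutter, 30 by 36 mm, 20 mm tall, on a front corner of the stand (about x -50 mm, y + or -82 mm in the stand's frame). Origin: centre of its underside. To be left alone
- lip_balm: bystander, loose: lip balm stick standing upright on the other front corner of the stand, 18 mm across, 50 mm tall. Origin: centre of its underside. To be left alone

How it is judged:
On the way, in this order (a step that is already met when the one before it is completed fails the run):
1. the jar, the bottle and the carton all stand upright and released on the tray, the tin still in its place (within 40 mm) (x of tablet_jar in the frame of tray between -0.13 and 0.13 m and y of tablet_jar in the frame of tray between -0.06 and 0.06 m and z of each of tablet_jar, slim_bottle, carton in the frame of tray below 0.013 m and angle between each of tablet_jar, slim_bottle, carton's own z axis and vertical below 0.12 rad and linear speed of each of tablet_jar, slim_bottle, carton below 0.02 m/s and contact force between each of tablet_jar, slim_bottle, carton and the fingers below 0.5 N and x of slim_bottle in the frame of tray between -0.13 and 0.13 m and y of slim_bottle in the frame of tray between -0.06 and 0.06 m and x of carton in the frame of tray between -0.13 and 0.13 m and y of carton in the frame of tray between -0.06 and 0.06 m and distance of tin from where it was at the start of the episode below 0.04 m), for 0.2 s.
2. the tin stands upright and released on the coaster while the other three still stand on the tray (horizontal distance between tin and coaster below 0.015 m and z of tin in the frame of coaster below 0.011 m and angle between each of tin, tablet_jar, slim_bottle, carton's own z axis and vertical below 0.12 rad and linear speed of each of tin, tablet_jar, slim_bottle, carton below 0.02 m/s and contact force between each of tin, tablet_jar, slim_bottle, carton and the fingers below 0.5 N and x of tablet_jar in the frame of tray between -0.13 and 0.13 m and y of tablet_jar in the frame of tray between -0.06 and 0.06 m and z of each of tablet_jar, slim_bottle, carton in the frame of tray below 0.013 m and x of slim_bottle in the frame of tray between -0.13 and 0.13 m and y of slim_bottle in the frame of tray between -0.06 and 0.06 m and x of carton in the frame of tray between -0.13 and 0.13 m and y of carton in the frame of tray between -0.06 and 0.06 m), for 0.2 s.
At the end, for the whole second after the job is handed in: the tin stands upright (7 degrees) on the coaster within 15 mm of its centre; the jar, the bottle and the carton each stand upright (7 degrees) within 15 mm of where they stood at the start, the carton square to the stand within 0.25 rad; all released and at rest (horizontal distance between tin and coaster below 0.015 m and z of tin in the frame of coaster below 0.011 m and angle between each of tin, tablet_jar, slim_bottle, carton's own z axis and vertical below 0.12 rad and linear speed of each of tin, tablet_jar, slim_bottle, carton below 0.02 m/s and contact force between each of tin, tablet_jar, slim_bottle, carton and the fingers below 0.5 N and distance of each of tablet_jar, slim_bottle, carton from where it was at the start of the episode below 0.015 m and angle between the x axis of carton and the x axis of stand, either way round below 0.25 rad); the robot touches nothing.
It fails at once if the jar, bottle, carton or tin is knocked over (tilted beyond 0.6 rad) (angle between any of tablet_jar, slim_bottle, carton, tin's own z axis and vertical above 0.6 rad).
It fails at once if the glass is moved by more than 20 mm (distance of glass from where it was at the start of the episode above 0.02 m).
It fails at once if the pill cutter is moved by more than 20 mm (distance of pill_cutter from where it was at the start of the episode above 0.02 m).
It fails at once if the lip balm is moved by more than 20 mm (distance of lip_balm from where it was at the start of the episode above 0.02 m).
It also fails if it takes over 144 s, if anything falls off the work surface, if the arm or the gripper's body presses on something with over 40 N, if the wrist force passes 120 N, or if a joint passes its speed limit or range.

### The arm

A 7-joint arm with a two-finger parallel gripper is mounted at the origin on the work surface. World frame = base frame: x ahead of the robot, y to its left, z up, the work surface at z = 0. Lengths are in m, angles in rad, forces in N, time in s.
With the tool pointing down it reaches from about 0.425 to 1.025 m from the base axis. Payload 9.4 kg.
Tool frame: the origin (TCP) lies between the finger pads; the fingertips stand 8 mm ahead of it and the grasp point (between the pads) lies 11 mm behind it; z points along the fingers, y is the line along which they close (so a half turn about z gives the same grasp; the last joint's range is limited). The gripper opens to 93 mm and grips with 3 to 60 N. Pads are 15 mm wide; open, the fingers measure 128 mm over their backs; the gripper's body (75 mm by 188 mm) begins 65 mm behind the grasp point.
Start: joints at [1.079, 0.599, -0.003, 1.599, 0.002, 0.943, -0.08], TCP at [0.292, -0.664, 0.227] pointing down, gripper open.
Joint ranges: [-2.57, 2.57], [-0.35, 1.97], [-1.29, 1.29], [0.11, 2.56], [-1.05, 4.19], [0.11, 1.86], [-2.63, 2.63]. Speed limits (rad/s): [2.22, 2.22, 3.01, 3.01, 3.14, 3.14, 3.14].

### API

Orientations are given as a unit quaternion [x, y, z, w].
In Python, from rig import ctrl, get_image, models gives the robot as it stands.
- The arm moves only by the shell command python3 -m inch 'ROWS' [OPENING] [FORCE]. ROWS is a JSON object of lists of equal length, an entry for each row: "linear": the shift along the world's x, y, z normalised to -1 to 1, where 1 is 3 cm, a list of three; "twist": the turn, a rotation vector about the world's x, y, z normalised to -1 to 1, where 1 is 0.08 rad, a list of three. In form: {"linear": [[dx, dy, dz], ...], "twist": [[wx, wy, wz], ...]}. A call has 1 to 12 rows; each row shifts and turns the commanded pose from where the row before left it; what a row does not reach is not made up. A row lasts 1/12 s, in which the tool goes at most 41.7 mm and 7.16 degrees, less where a joint would pass 70% of its speed; a pose out of reach is approached as far as the arm can. A call with a number of a shift or a turn outside -1 to 1 is refused whole. A call with a gripper value outside its range is refused whole. OPENING is the opening in per cent of the stroke, from 0 (shut) to 100 (fully open), set as the call begins (- or left out, the last holds). The fingers move at their own pace and stop on an object; FORCE is the grip in N (left out, the last holds). Time passes only in rows, so rows that do not move let the fingers close. It gives the time, the measured TCP pose, the force, the opening and the grip force at its end, in the units of the state.
- ctrl.get_obs(): the state, without advancing time (a new reading comes with each control period).
- get_image(name): name is "scene" or "side" or "wrist"; returns a dict with "pixels" (480x640x3 uint8, blue, green, red), "camera_matrix" (3x3 intrinsics, pixels), "world_from_camera" (4x4, takes a point from camera to world coordinates); the wrist camera has in their place "tool_from_camera" (4x4, takes a point from camera to tool coordinates, whose origin is the TCP and whose axes are the flange's). Camera axes: x right, y down, z forward; pixel columns grow to the right and rows downward; lengths in m; the calibration is good to about 2 mm. The wrist camera is an equidistant fisheye: a pixel r from the principal point sees the ray r / f radians off the axis. A picture is of the moment at which its call begins: read the wrist's pose just before it. There is no depth.
- ctrl.sign_off(): hands the job in; it is judged then, once.
Trained networks look in the newest picture that a camera, given by its name, has taken for a name from the list of things; names that differ only in an ending like _2 or _b are one class to them, and where a whole thing is asked for, a point or a joint stands for the part that bears it (a point fixed in the world has none). Each returns a list of dicts, best first, with "score" (0 to 1); they miss things now and then, are a little off and sometimes report something else, mostly with a low value. They report only what shows in the picture. A call takes as long as a camera call.
- models.cut_out(camera, name): "mask" (480x640 bool, what is visible of it) and "at" ([column, row] in pixels, amid what is visible of it).
- models.landmark_of(camera, name): "at" ([column, row] in pixels: a listed point, or the origin of a listed thing).
The state is a dict: "t": time; "joints": joint angles; "qd": joint speeds; "joint_torque": joint torques, N m; "tool_pos": TCP position; "tool_rot": TCP orientation; "wrist_force": force on the tool from outside, world axes, zero at the start; "ft_torque": the same for the moment, N m; "opening": opening from 0.0 (shut) to 1.0 (fully open); "grip_force": force on a finger pad.
Only numpy, scipy, OpenCV 4.12 (cv2) and the standard library are available. Lean on these libraries where they do the work, as an engineer would, in place of code of your own. Each camera call takes 0.05 s, during which the arm holds its last target. There are 200 camera calls.

## Working session

There is one attempt and no reset: what is moved stays moved. The work goes in short steps, Python scripts to look and compute and a shell command to move; the robot and the scene stay as the last step left them, time stands still between calls to the robot, and variables do not carry over. Pictures are saved under pics/ and viewed, at most 14 in all, crops included, and the job is handed in when it is done.

```bash
ls; mkdir -p pics; python3 - <<'E'
from rig import ctrl,get_image,models
import cv2,numpy as np
o=ctrl.get_obs();print(o['t'],o['tool_pos'],o['tool_rot'],o['opening'])
for c in ['scene','side']:
    im=get_image(c);cv2.imwrite(f'pics/{c}0.png',im['pixels'])
    print(c,np.round(im['camera_matrix'],1).tolist(),np.round(im['world_from_camera'],3).tolist())
    for n in ['stand','tray','coaster','tablet_jar','slim_bottle','carton','tin','glass','pill_cutter','lip_balm']:
        for f in ['landmark_of']:
            r=getattr(models,f)(c,n)[:2];print(n,[(np.round(q['at'],1).tolist(),round(q['score'],2)) for q in r])
E
```

```text
pics
0.0 [ 0.29193346 -0.66309054  0.22574436] [ 9.78566489e-01  2.05929611e-01 -2.42747601e-04 -7.50297143e-04] 0.9990039960746763
scene [[454.7, 0.0, 317.9], [0.0, 454.7, 238.7], [0.0, 0.0, 1.0]] [[-0.795, 0.38, -0.473, 0.921], [0.606, 0.523, -0.599, 0.444], [0.02, -0.763, -0.646, 0.552], [0.0, 0.0, 0.0, 1.0]]
stand [([307.6, 270.4], 0.97)]
tray [([499.5, 359.0], 0.83)]
coaster [([263.5, 184.3], 0.61)]
tablet_jar [([324.7, 249.8], 0.64)]
slim_bottle [([273.5, 251.3], 0.79)]
carton [([321.5, 288.8], 0.83)]
tin [([294.0, 266.3], 0.61)]
glass [([219.4, 202.7], 0.79), ([271.2, 253.4], 0.56)]
pill_cutter [([300.2, 226.8], 0.74)]
lip_balm [([363.7, 269.4], 0.59)]
side [[479.0, 0.0, 323.8], [0.0, 479.0, 239.0], [0.0, 0.0, 1.0]] [[0.921, -0.289, 0.261, 0.304], [-0.389, -0.692, 0.608, -0.548], [0.005, -0.662, -0.749, 0.739], [0.0, 0.0, 0.0, 1.0]]
stand []
tray [([243.9, 177.3], 0.86)]
coaster [([368.1, 401.7], 0.56)]
tablet_jar [([329.9, 260.3], 0.88), ([361.1, 250.9], 0.67)]
slim_bottle [([375.1, 267.7], 0.98)]
carton [([343.1, 226.5], 0.89)]
tin [([359.7, 249.5], 0.8)]
glass [([427.7, 372.7], 0.7)]
pill_cutter [([343.6, 290.4], 0.57), ([360.2, 247.3], 0.25)]
lip_balm [([305.9, 236.4], 0.59)]
```

```bash
cat > h.py <<'E'
import numpy as np
from rig import ctrl,get_image,models
from scipy.spatial.transform import Rotation as R
def ray(im,px):
    K=im['camera_matrix'];T=im['world_from_camera']
    d=T[:3,:3]@np.linalg.solve(K,[px[0],px[1],1]);return T[:3,3],d
def hit(im,px,z):
    o,d=ray(im,px);return o+d*(z-o[2])/d[2]
def wrist():
    o=ctrl.get_obs();im=get_image('wrist')
    T=np.eye(4);T[:3,:3]=R.from_quat(o['tool_rot']).as_matrix();T[:3,3]=o['tool_pos']
    im['W']=T@im['tool_from_camera'];return im
def whit(im,px,z):
    K=im['camera_matrix'];v=np.array([(px[0]-K[0,2]),(px[1]-K[1,2])]);r=np.hypot(*v);th=r/K[0,0]
    d=im['W'][:3,:3]@np.array([*(v/max(r,1e-9)*np.sin(th)),np.cos(th)]);o=im['W'][:3,3]
    return o+d*(z-o[2])/d[2]
def wproj(im,p):
    T=np.linalg.inv(im['W']);c=T[:3,:3]@np.array(p)+T[:3,3];K=im['camera_matrix']
    th=np.arctan2(np.hypot(c[0],c[1]),c[2]);u=c[:2]/max(np.hypot(c[0],c[1]),1e-9)
    return K[:2,2]+K[0,0]*th*u
E
python3 - <<'E'
from h import *
zs=dict(stand=0,tray=0,coaster=0,tablet_jar=.02,slim_bottle=.02,carton=.02,tin=.02,glass=0,pill_cutter=.02,lip_balm=.02)
for c in ['scene','side']:
    im=get_image(c)
    for n,z in zs.items():
        r=models.landmark_of(c,n)
        if r: print(c,n,np.round(hit(im,r[0]['at'],z),3))
E
```

```text
scene stand [ 0.582 -0.006  0.   ]
scene tray [0.464 0.298 0.   ]
scene coaster [ 0.499 -0.289  0.   ]
scene slim_bottle [ 0.619 -0.067  0.02 ]
scene carton [0.602 0.055 0.02 ]
scene tin [ 0.61  -0.004  0.02 ]
scene glass [ 0.61  -0.275  0.   ]
scene pill_cutter [ 0.54  -0.089  0.02 ]
scene lip_balm [0.521 0.062 0.02 ]
side stand [ 0.578 -0.018  0.   ]
side tray [ 0.546 -0.085  0.   ]
side coaster [ 0.501 -0.293  0.   ]
side tablet_jar [ 0.548 -0.019  0.02 ]
side slim_bottle [ 0.615 -0.075  0.02 ]
side carton [0.605 0.056 0.02 ]
side tin [ 0.611 -0.022  0.02 ]
side glass [ 0.609 -0.283  0.   ]
side pill_cutter [ 0.545 -0.103  0.02 ]
side lip_balm [0.521 0.058 0.02 ]
```

View pics/scene0.png

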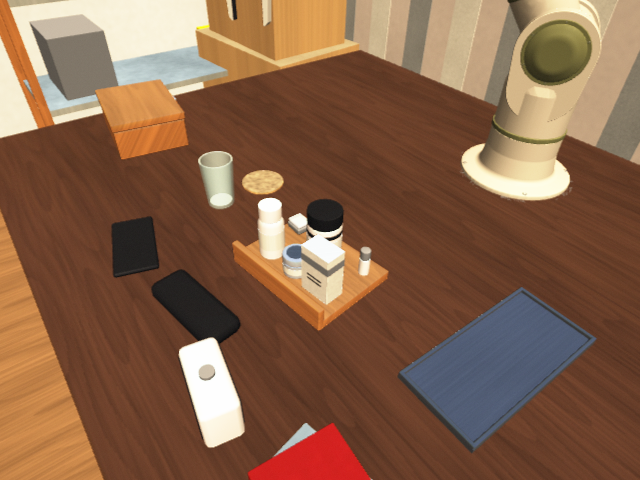

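View pics/side0.png

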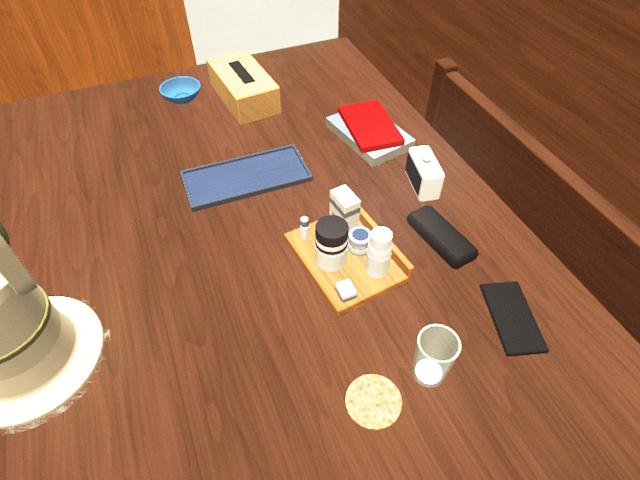

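The views agree. The jar is in front of the tin, the bottle on its right and the carton on its left. The tray is left of the stand and the coaster right. All three can be gripped across the stand's y, above the tin. I'll go above the stand for a close look.

```bash
python3 -m inch '{"linear":[[0.42,0.95,0.18],[0.42,0.95,0.18],[0.42,0.95,0.18],[0.42,0.95,0.18],[0.42,0.95,0.18],[0.42,0.95,0.18],[0.42,0.95,0.18],[0.42,0.95,0.18],[0.42,0.95,0.18],[0.42,0.95,0.18],[0.42,0.95,0.18],[0.42,0.95,0.18]],"twist":[[0,0,-0.35],[0,0,-0.35],[0,0,-0.35],[0,0,-0.35],[0,0,-0.35],[0,0,-0.35],[0,0,-0.35],[0,0,-0.35],[0,0,-0.35],[0,0,-0.35],[0,0,-0.35],[0,0,0]]}' 100 15
python3 -m inch '{"linear":[[0.3,0.95,0.18],[0.3,0.95,0.18],[0.3,0.95,0.18],[0.3,0.95,0.18],[0.3,0.95,0.18],[0.3,0.95,0.18],[0.3,0.95,0.18],[0.3,0.95,0.18],[0.3,0.95,0.18],[0.3,0.95,0.18],[0,0,0],[0,0,0]],"twist":[[0,0,0],[0,0,0],[0,0,0],[0,0,0],[0,0,0],[0,0,0],[0,0,0],[0,0,0],[0,0,0],[0,0,0],[0,0,0],[0,0,0]]}'
python3 - <<'E'
from h import *
import cv2
im=wrist();cv2.imwrite('pics/w1.png',im['pixels'])
print(im['camera_matrix'].round(1).tolist(),im['W'].round(3).tolist())
for n,z in dict(stand=0,tablet_jar=.02,slim_bottle=.02,carton=.02,tin=.02,pill_cutter=.02,lip_balm=.02,tray=0).items():
    r=models.landmark_of('wrist',n)
    for q in r[:2]: print(n,np.round(q['at']),round(q['score'],2),np.round(whit(im,q['at'],z),3))
E
```

```text
t: 3.2
tool_pos: [0.4438, -0.3201, 0.2919]
tool_rot: [0.999, 0.053, 0.0, 0.0]
wrist_force: [0.2, 0.0, 0.5]
opening: 1.002
grip_force: 0.0
t: 4.2
tool_pos: [0.5338, -0.0349, 0.3457]
tool_rot: [0.998, 0.055, 0.0, -0.0]
wrist_force: [0.4, -0.2, -0.2]
opening: 0.997
grip_force: 0.0
[[371.6, 0.0, 314.8], [0.0, 371.6, 238.8], [0.0, 0.0, 1.0]] [[0.11, -0.958, -0.266, 0.606], [-0.994, -0.106, -0.03, -0.026], [0.0, 0.268, -0.963, 0.504], [0.0, 0.0, 0.0, 1.0]]
stand [302. 163.] 0.57 [ 0.571 -0.013  0.   ]
tablet_jar [301. 181.] 0.66 [ 0.549 -0.015  0.02 ]
slim_bottle [352. 135.] 0.9 [ 0.615 -0.073  0.02 ]
slim_bottle [302. 134.] 0.57 [ 0.61  -0.009  0.02 ]
carton [253. 136.] 0.97 [0.601 0.054 0.02 ]
tin [302. 133.] 0.87 [ 0.611 -0.01   0.02 ]
pill_cutter [364. 195.] 0.93 [ 0.54 -0.1   0.02]
pill_cutter [300. 181.] 0.26 [ 0.548 -0.013  0.02 ]
lip_balm [239. 196.] 0.5 [0.521 0.065 0.02 ]
tray [ 98. 217.] 0.89 [0.466 0.3   0.   ]
tray [302. 183.] 0.65 [ 0.543 -0.015  0.   ]
```

View pics/w1.png

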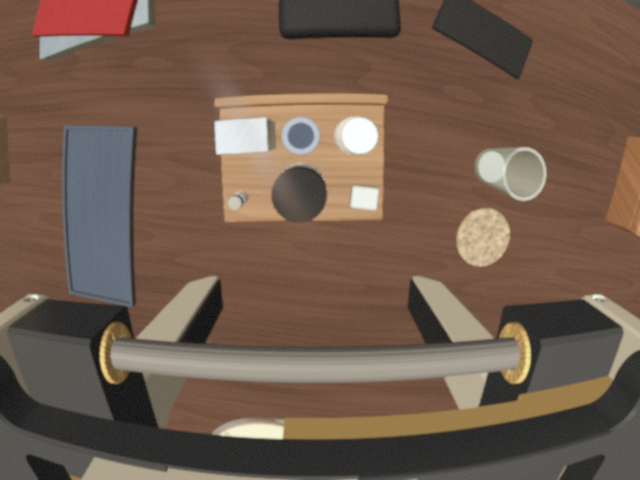

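```bash
python3 - <<'E'
from h import *
o=ctrl.get_obs();im=wrist()
P=lambda n,px,z:print(n,np.round(whit(im,px,z),4))
P('jar top',(299.5,193.5),.115);P('cap',(358,134),.122)
for n in [((225,221),.02),((382,219),.02),((216,103),.045),((386,100),.045),((65,128),.014),((135,127),.014),((133,303),.014),((69,290),.014)]:P('c',*n)
for n in ['tablet_jar','slim_bottle','carton','tin','coaster']:
    r=models.cut_out('wrist',n)[0];m=r['mask'];ys,xs=np.nonzero(m)
    import cv2
    print(n,r['score'],xs.min(),xs.max(),ys.min(),ys.max(),m.sum(),cv2.minAreaRect(np.c_[xs,ys].astype(np.float32)))
P('coaster',(483,237),.006)
print(models.landmark_of('wrist','coaster')[0], o['t'])
E
```

```text
jar top [ 0.5458 -0.0192  0.115 ]
cap [ 0.6148 -0.0722  0.122 ]
c [0.484  0.0807 0.02  ]
c [ 0.5089 -0.1303  0.02  ]
c [0.6396 0.0976 0.045 ]
c [ 0.6636 -0.1107  0.045 ]
c [0.6045 0.3538 0.014 ]
c [0.6056 0.2247 0.014 ]
c [0.3346 0.2324 0.014 ]
c [0.3365 0.362  0.014 ]
tablet_jar 0.65 269 323 161 221 2656 ((296.0, 191.0), (60.0, 54.0), 90.0)
slim_bottle 0.75 332 376 114 153 1365 ((353.10003662109375, 133.6999969482422), (38.9075813293457, 42.48529052734375), 63.43495178222656)
carton 0.89 212 273 118 153 1999 ((243.05078125, 134.78704833984375), (33.89726638793945, 61.54945755004883), 86.3086166381836)
tin 0.77 280 317 116 153 1169 ((298.5, 134.5), (37.0, 37.0), 90.0)
coaster 0.61 455 508 206 264 2428 ((481.6000061035156, 235.30001831054688), (51.429561614990234, 58.13776397705078), 26.56505012512207)
coaster [ 0.4972 -0.2927  0.006 ]
{'at': [478.8, 233.3], 'score': 0.75} 4.65
```

Positions agree to about 3 mm, and the stand's yaw is about 0.117 rad, close to the tool's 0.11. I'll take the jar first.

```bash
python3 -m inch '{"linear":[[0.43,0.6,-0.5],[0,0,-0.8],[0,0,-0.8],[0,0,-0.8],[0,0,-0.8],[0,0,-0.8],[0,0,-0.8],[0,0,-0.8],[0,0,-0.8],[0,0,-0.8],[0,0,0],[0,0,0]],"twist":[[0,0,0.1],[0,0,0],[0,0,0],[0,0,0],[0,0,0],[0,0,0],[0,0,0],[0,0,0],[0,0,0],[0,0,0],[0,0,0],[0,0,0]]}' 92 15
```

```text
t: 6.0
tool_pos: [0.5458, -0.0184, 0.1138]
tool_rot: [0.998, 0.058, -0.001, -0.0]
wrist_force: [-1.0, 0.4, 0.3]
opening: 0.918
grip_force: 0.0
```

```bash
python3 -m inch '{"linear":[[0.05,0,-0.6],[0,0,-0.6],[0,0,0]],"twist":[[0,0,0],[0,0,0],[0,0,0]]}' 92 15
python3 -m inch '{"linear":[[0,0,0],[0,0,0],[0,0,0],[0,0,0],[0,0,0],[0,0,0],[0,0,0],[0,0,0]],"twist":[[0,0,0],[0,0,0],[0,0,0],[0,0,0],[0,0,0],[0,0,0],[0,0,0],[0,0,0]]}' 0 15
```

```text
t: 6.25
tool_pos: [0.5476, -0.0185, 0.0779]
tool_rot: [0.998, 0.057, -0.001, -0.0]
wrist_force: [0.0, -0.1, 0.3]
opening: 0.917
grip_force: 0.0
t: 6.92
tool_pos: [0.5484, -0.0184, 0.0794]
tool_rot: [0.998, 0.057, 0.001, -0.0]
wrist_force: [-1.1, 1.3, 8.4]
opening: 0.645
grip_force: 15.0
```

```bash
python3 -m inch '{"linear":[[0,0,0.3],[0,0,0.7],[0,0,0.9],[0,0,0.9],[0,0,0.9],[0,0,0.6],[-0.2,0.4,0],[-0.376,0.746,0],[-0.376,0.746,0],[-0.376,0.746,0],[-0.376,0.746,0],[-0.376,0.746,0]],"twist":[[0,0,0],[0,0,0],[0,0,0],[0,0,0],[0,0,0],[0,0,0],[0,0,0],[0,0,0],[0,0,0],[0,0,0],[0,0,0],[0,0,0]]}'
python3 -m inch '{"linear":[[-0.376,0.746,0],[-0.376,0.746,0],[-0.376,0.746,0],[-0.376,0.746,0],[-0.376,0.746,0],[-0.376,0.746,0],[-0.376,0.746,0],[-0.376,0.746,0],[-0.18,0.34,0],[0,0,0],[0,0,0]],"twist":[[0,0,0],[0,0,0],[0,0,0],[0,0,0],[0,0,0],[0,0,0],[0,0,0],[0,0,0],[0,0,0],[0,0,0],[0,0,0]]}'
```

```text
t: 7.92
tool_pos: [0.4837, 0.1066, 0.207]
tool_rot: [0.998, 0.057, -0.001, 0.0]
wrist_force: [0.2, 0.4, -0.6]
opening: 0.643
grip_force: 15.0
t: 8.83
tool_pos: [0.3891, 0.2944, 0.2071]
tool_rot: [0.998, 0.058, -0.0, 0.0]
wrist_force: [-0.0, -0.1, -1.8]
opening: 0.641
grip_force: 15.0
```

```bash
python3 -m inch '{"linear":[[0,0,-0.5],[0,0,-0.9],[0,0,-0.9],[0,0,-0.9],[0,0,-0.7],[0,0,-0.4],[0,0,-0.15],[0,0,-0.1],[0,0,-0.05],[0,0,0],[0,0,0]],"twist":[[0,0,0],[0,0,0],[0,0,0],[0,0,0],[0,0,0],[0,0,0],[0,0,0],[0,0,0],[0,0,0],[0,0,0],[0,0,0]]}'
```

```text
t: 9.75
tool_pos: [0.3902, 0.2946, 0.0702]
tool_rot: [0.998, 0.057, 0.0, -0.0]
wrist_force: [0.6, 0.3, -0.6]
opening: 0.644
grip_force: 15.0
```

```bash
python3 -m inch '{"linear":[[0,0,-0.06],[0,0,-0.05],[0,0,0],[0,0,0]],"twist":[[0,0,0],[0,0,0],[0,0,0],[0,0,0]]}'
```

```text
t: 10.08
tool_pos: [0.3902, 0.2957, 0.0668]
tool_rot: [0.998, 0.058, 0.001, -0.001]
wrist_force: [-0.3, 2.6, 5.2]
opening: 0.642
grip_force: 15.0
```

```bash
python3 -m inch '{"linear":[[0,0,0],[0,0,0],[0,0,0],[0,0,0],[0,0,0.4],[0,0,0.9],[0,0,0.9],[0,0,0.9],[0,0,0.9],[0,0,0.4],[0.3,-0.5,0],[0.577,-0.945,0]],"twist":[[0,0,0],[0,0,0],[0,0,0],[0,0,0],[0,0,0],[0,0,0],[0,0,0],[0,0,0],[0,0,0],[0,0,0],[0,0,0],[0,0,0]]}' 92
python3 -m inch '{"linear":[[0.577,-0.945,0],[0.577,-0.945,0],[0.577,-0.945,0],[0.577,-0.945,0],[0.577,-0.945,0],[0.577,-0.945,0],[0.577,-0.945,0],[0.577,-0.945,0],[0.577,-0.945,0],[0.577,-0.945,0],[0.577,-0.945,0],[0.27,-0.45,0]],"twist":[[0,0,0],[0,0,0],[0,0,0],[0,0,0],[0,0,0],[0,0,0],[0,0,0],[0,0,0],[0,0,0],[0,0,0],[0,0,0],[0,0,0]]}' 80
python3 - <<'E'
from h import *
import cv2
im=wrist();cv2.imwrite('pics/w2.png',im['pixels']);o=ctrl.get_obs();print(o['t'],o['tool_pos'])
for n,z in dict(tablet_jar=.008,slim_bottle=.02,carton=.02,tin=.02).items():
    for q in models.landmark_of('wrist',n)[:2]: print(n,np.round(q['at']),round(q['score'],2),np.round(whit(im,q['at'],z),3))
E
```

```text
t: 11.08
tool_pos: [0.4154, 0.254, 0.1993]
tool_rot: [0.998, 0.06, 0.001, -0.001]
wrist_force: [1.1, 1.3, 0.2]
opening: 0.918
grip_force: 0.0
t: 12.08
tool_pos: [0.6158, -0.0787, 0.1978]
tool_rot: [0.998, 0.055, 0.0, 0.001]
wrist_force: [0.0, 0.4, 0.5]
opening: 0.798
grip_force: 0.0
12.1333 [ 0.61647171 -0.08019417  0.19772084]
slim_bottle [308. 215.] 0.73 [ 0.618 -0.072  0.02 ]
carton [179. 218.] 0.62 [0.601 0.052 0.02 ]
tin [240. 218.] 0.92 [ 0.608 -0.009  0.02 ]
```

View pics/w2.png

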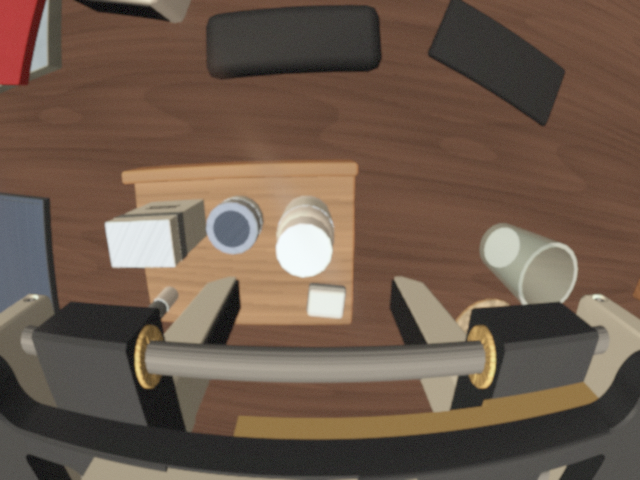

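The jar is clear of the stand. The bottle's cap shows at (305, 249) and the tin at (236, 224), both undisturbed. I'll correct 7 mm in y and go down onto the cap.

```bash
python3 -c "
from h import *
im=wrist();print(whit(im,(305,249),.122),ctrl.get_obs()['tool_pos'])"
python3 -m inch '{"linear":[[0,0.25,-0.3],[0,0,-0.6],[0,0,-0.6],[0,0,-0.6],[0,0,-0.6],[0,0,-0.4],[0,0,-0.05],[0,0,0],[0,0,0]],"twist":[[0,0,0],[0,0,0],[0,0,0],[0,0,0],[0,0,0],[0,0,0],[0,0,0],[0,0,0],[0,0,0]]}' 70 15
```

```text
[ 0.61378535 -0.06536575  0.122     ] [ 0.61373567 -0.07214105  0.19800425]
t: 13.13
tool_pos: [0.6149, -0.066, 0.1042]
tool_rot: [0.998, 0.058, 0.0, -0.0]
wrist_force: [0.0, -0.0, 0.2]
opening: 0.701
grip_force: 0.0
```

```bash
python3 -m inch '{"linear":[[0.03,-0.22,-0.03],[0,0,0],[0,0,0]],"twist":[[0,0,0],[0,0,0],[0,0,0]]}' 70 15
python3 -m inch '{"linear":[[0,0,0],[0,0,0],[0,0,0],[0,0,0],[0,0,0],[0,0,0],[0,0,0],[0,0,0]],"twist":[[0,0,0],[0,0,0],[0,0,0],[0,0,0],[0,0,0],[0,0,0],[0,0,0],[0,0,0]]}' 0 15
```

```text
t: 13.38
tool_pos: [0.6158, -0.0741, 0.1034]
tool_rot: [0.998, 0.057, 0.001, 0.0]
wrist_force: [-0.4, -0.5, 0.2]
opening: 0.7
grip_force: 0.0
t: 14.05
tool_pos: [0.6155, -0.0731, 0.1027]
tool_rot: [0.998, 0.057, -0.0, -0.0]
wrist_force: [-0.4, 0.9, 0.8]
opening: 0.405
grip_force: 15.0
```

```bash
python3 -m inch '{"linear":[[0,0,0.3],[0,0,0.7],[0,0,0.9],[0,0,0.9],[0,0,0.9],[0,0,0.4],[-0.18,0.47,0],[-0.361,0.939,0],[-0.361,0.939,0],[-0.361,0.939,0],[-0.361,0.939,0],[-0.361,0.939,0]],"twist":[[0,0,0],[0,0,0],[0,0,0],[0,0,0],[0,0,0],[0,0,0],[0,0,0],[0,0,0],[0,0,0],[0,0,0],[0,0,0],[0,0,0]]}'
python3 -m inch '{"linear":[[-0.361,0.939,0],[-0.361,0.939,0],[-0.361,0.939,0],[-0.361,0.939,0],[-0.361,0.939,0],[-0.361,0.939,0],[-0.361,0.939,0],[-0.18,0.47,0],[0,0,0],[0,0,0],[0,0,0]],"twist":[[0,0,0],[0,0,0],[0,0,0],[0,0,0],[0,0,0],[0,0,0],[0,0,0],[0,0,0],[0,0,0],[0,0,0],[0,0,0]]}'
```

```text
t: 15.05
tool_pos: [0.5538, 0.0837, 0.2243]
tool_rot: [0.998, 0.058, -0.001, -0.0]
wrist_force: [0.8, 0.7, -0.9]
opening: 0.402
grip_force: 15.0
t: 15.97
tool_pos: [0.4742, 0.292, 0.2248]
tool_rot: [0.998, 0.057, -0.001, 0.001]
wrist_force: [-0.9, 0.0, -0.3]
opening: 0.403
grip_force: 15.0
```

```bash
python3 -m inch '{"linear":[[0,0,-0.5],[0,0,-0.9],[0,0,-0.9],[0,0,-0.9],[0,0,-0.7],[0,0,-0.3],[0,0,-0.1],[0,0,-0.06],[0,0,0],[0,0,0]],"twist":[[0,0,0],[0,0,0],[0,0,0],[0,0,0],[0,0,0],[0,0,0],[0,0,0],[0,0,0],[0,0,0],[0,0,0]]}'
python3 -m inch '{"linear":[[0,0,-0.06],[0,0,0],[0,0,0]],"twist":[[0,0,0],[0,0,0],[0,0,0]]}'
```

```text
t: 16.8
tool_pos: [0.4754, 0.2932, 0.096]
tool_rot: [0.998, 0.057, 0.001, -0.0]
wrist_force: [-0.8, 0.4, -1.0]
opening: 0.404
grip_force: 15.0
t: 17.05
tool_pos: [0.4749, 0.2932, 0.0936]
tool_rot: [0.998, 0.057, 0.0, -0.0]
wrist_force: [0.2, -0.1, -1.3]
opening: 0.405
grip_force: 15.0
```

```bash
python3 -m inch '{"linear":[[0,0,-0.06],[0,0,-0.05],[0,0,0],[0,0,0]],"twist":[[0,0,0],[0,0,0],[0,0,0],[0,0,0]]}'
```

```text
t: 17.38
tool_pos: [0.475, 0.294, 0.0903]
tool_rot: [0.998, 0.058, 0.001, -0.001]
wrist_force: [-0.7, 1.4, 4.7]
opening: 0.407
grip_force: 15.0
```

```bash
python3 -m inch '{"linear":[[0,0,0],[0,0,0],[0,0,0],[0,0,0],[0,0,0.4],[0,0,0.9],[0,0,0.9],[0,0,0.9],[0,0,0.9],[0,0,0.4],[0.24,-0.45,0],[0.47,-0.89,0]],"twist":[[0,0,0],[0,0,0],[0,0,0],[0,0,0],[0,0,0],[0,0,0],[0,0,0],[0,0,0],[0,0,0],[0,0,0],[0,0,0],[0,0,0]]}' 85
python3 -m inch '{"linear":[[0.47,-0.89,0],[0.47,-0.89,0],[0.47,-0.89,0],[0.47,-0.89,0],[0.47,-0.89,0],[0.47,-0.89,0],[0.47,-0.89,0],[0.24,-0.45,0],[0,0,0],[0,0,0],[0,0,0],[0,0,0]],"twist":[[0,0,0],[0,0,0],[0,0,0],[0,0,0],[0,0,0],[0,0,0],[0,0,0],[0,0,0],[0,0,0],[0,0,0],[0,0,0],[0,0,0]]}' 85
python3 - <<'E'
from h import *
import cv2
im=wrist();cv2.imwrite('pics/w3.png',im['pixels']);o=ctrl.get_obs();print(o['t'],o['tool_pos'])
for n,z in dict(carton=.02,tin=.02).items():
    for q in models.landmark_of('wrist',n)[:2]: print(n,np.round(q['at']),round(q['score'],2),np.round(whit(im,q['at'],z),3))
for p in [(.602,.0535,.02),(.602,.0535,.11)]:print(wproj(im,p))
E
```

```text
t: 18.38
tool_pos: [0.4951, 0.2559, 0.2231]
tool_rot: [0.998, 0.06, 0.001, -0.001]
wrist_force: [1.0, -0.2, -0.2]
opening: 0.856
grip_force: 0.0
t: 19.38
tool_pos: [0.6013, 0.054, 0.2218]
tool_rot: [0.998, 0.058, -0.0, -0.0]
wrist_force: [0.6, 0.6, -0.1]
opening: 0.851
grip_force: 0.0
19.4333 [0.60131904 0.05396953 0.22181255]
carton [378. 214.] 0.73 [ 0.606 -0.008  0.02 ]
carton [315. 211.] 0.68 [0.602 0.054 0.02 ]
tin [380. 211.] 0.76 [ 0.611 -0.009  0.02 ]
[316.00343396 211.51923288]
[316.33855401 235.20043313]
```

View pics/w3.png

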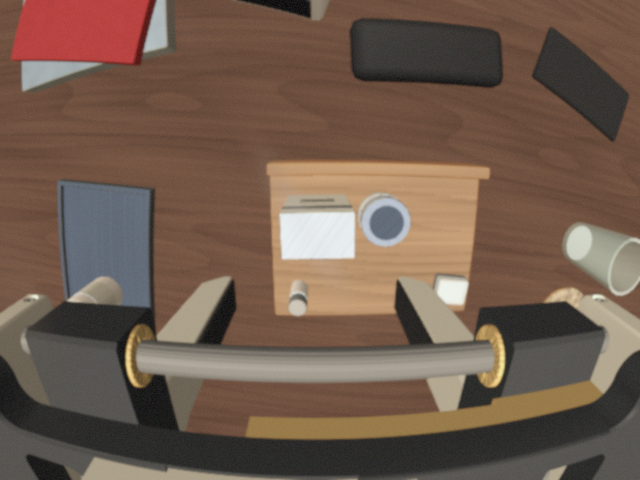

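The carton's top is centred at about (318, 234), within 2 px of the prediction, and square to the tool. I'll go down and grip.

```bash
python3 -m inch '{"linear":[[0,0,-0.5],[0,0,-0.9],[0,0,-0.9],[0,0,-0.9],[0,0,-0.8],[0,0,-0.5],[0,0,-0.3],[0,0,0],[0,0,0]],"twist":[[0,0,0],[0,0,0],[0,0,0],[0,0,0],[0,0,0],[0,0,0],[0,0,0],[0,0,0],[0,0,0]]}' 85 15
python3 -m inch '{"linear":[[0,0,0],[0,0,0],[0,0,0],[0,0,0],[0,0,0],[0,0,0],[0,0,0],[0,0,0]],"twist":[[0,0,0],[0,0,0],[0,0,0],[0,0,0],[0,0,0],[0,0,0],[0,0,0],[0,0,0]]}' 0 15
```

```text
t: 20.28
tool_pos: [0.602, 0.0529, 0.078]
tool_rot: [0.998, 0.058, -0.0, -0.0]
wrist_force: [-0.0, -0.3, 0.9]
opening: 0.852
grip_force: 0.0
t: 20.95
tool_pos: [0.6023, 0.0524, 0.0786]
tool_rot: [0.998, 0.057, 0.001, -0.0]
wrist_force: [-1.7, -0.7, 6.9]
opening: 0.606
grip_force: 14.9
```

```bash
python3 -m inch '{"linear":[[0,0,0.3],[0,0,0.7],[0,0,0.9],[0,0,0.9],[0,0,0.6],[-0.08,0.44,0],[-0.157,0.88,0],[-0.157,0.88,0],[-0.157,0.88,0],[-0.157,0.88,0],[-0.157,0.88,0],[-0.157,0.88,0]],"twist":[[0,0,0],[0,0,0],[0,0,0],[0,0,0],[0,0,0],[0,0,0],[0,0,0],[0,0,0],[0,0,0],[0,0,0],[0,0,0],[0,0,0]]}'
python3 -m inch '{"linear":[[-0.157,0.88,0],[-0.157,0.88,0],[-0.08,0.44,0],[0,0,0],[0,0,-0.5],[0,0,-0.9],[0,0,-0.9],[0,0,-0.6],[0,0,-0.4],[0,0,-0.2],[0,0,0],[0,0,0]],"twist":[[0,0,0],[0,0,0],[0,0,0],[0,0,0],[0,0,0],[0,0,0],[0,0,0],[0,0,0],[0,0,0],[0,0,0],[0,0,0],[0,0,0]]}'
```

```text
t: 21.95
tool_pos: [0.57, 0.2258, 0.1792]
tool_rot: [0.998, 0.058, -0.001, 0.0]
wrist_force: [0.3, -0.1, -0.1]
opening: 0.605
grip_force: 14.9
t: 22.95
tool_pos: [0.5598, 0.2897, 0.0752]
tool_rot: [0.998, 0.057, 0.0, 0.0]
wrist_force: [0.9, -0.5, -0.1]
opening: 0.601
grip_force: 14.9
```

```bash
python3 -m inch '{"linear":[[0,0,-0.1],[0,0,-0.08],[0,0,-0.06],[0,0,-0.04],[0,0,0],[0,0,0]],"twist":[[0,0,0],[0,0,0],[0,0,0],[0,0,0],[0,0,0],[0,0,0]]}'
```

```text
t: 23.45
tool_pos: [0.5595, 0.2901, 0.0666]
tool_rot: [0.998, 0.057, 0.0, -0.0]
wrist_force: [0.2, 0.6, 0.7]
opening: 0.603
grip_force: 14.9
```

```bash
python3 -m inch '{"linear":[[0,0,-0.02],[0,0,0],[0,0,0],[0,0,0],[0,0,0.4],[0,0,0.9],[0,0,0.9],[0,0,0.9],[0,0,0.9],[0,0,0.4],[0.08,-0.46,0],[0.15,-0.91,0]],"twist":[[0,0,0],[0,0,0],[0,0,0],[0,0,0],[0,0,0],[0,0,0],[0,0,0],[0,0,0],[0,0,0],[0,0,0],[0,0,0],[0,0,0]]}' 85
python3 -m inch '{"linear":[[0.15,-0.91,0],[0.15,-0.91,0],[0.15,-0.91,0],[0.15,-0.91,0],[0.15,-0.91,0],[0.15,-0.91,0],[0.15,-0.91,0],[0.15,-0.91,0],[0.15,-0.91,0],[0.08,-0.46,0],[0,0,0],[0,0,0]],"twist":[[0,0,0],[0,0,0],[0,0,0],[0,0,0],[0,0,0],[0,0,0],[0,0,0],[0,0,0],[0,0,0],[0,0,0],[0,0,0],[0,0,0]]}' 85
python3 - <<'E'
from h import *
import cv2
s=get_image('scene');cv2.imwrite('pics/s2.png',s['pixels'])
im=wrist();cv2.imwrite('pics/w4.png',im['pixels']);o=ctrl.get_obs();print(o['t'],o['tool_pos'])
for n,z in dict(tin=.02).items():
    for q in models.landmark_of('wrist',n)[:2]: print(n,np.round(q['at']),round(q['score'],2),np.round(whit(im,q['at'],z),4))
for n in ['tablet_jar','slim_bottle','carton']:
    for q in models.landmark_of('scene',n)[:1]: print(n,round(q['score'],2),np.round(hit(s,q['at'],.008),4))
m=models.cut_out('wrist','tin')[0];ys,xs=np.nonzero(m['mask']);print(xs.min(),xs.max(),ys.min(),ys.max())
E
```

```text
t: 24.45
tool_pos: [0.5657, 0.2516, 0.1985]
tool_rot: [0.998, 0.06, 0.001, -0.001]
wrist_force: [0.7, -0.1, -0.0]
opening: 0.845
grip_force: 0.0
t: 25.45
tool_pos: [0.6086, -0.011, 0.1971]
tool_rot: [0.998, 0.057, -0.001, -0.0]
wrist_force: [0.1, 1.2, -0.0]
opening: 0.853
grip_force: 0.0
25.55 [ 0.60879093 -0.00885828  0.19743575]
tin [316. 218.] 0.75 [ 0.6086 -0.0096  0.02  ]
tablet_jar 0.84 [0.3832 0.294  0.008 ]
slim_bottle 0.77 [0.4782 0.2979 0.008 ]
carton 0.9 [0.5618 0.2925 0.008 ]
288 342 195 254
```

View pics/s2.png

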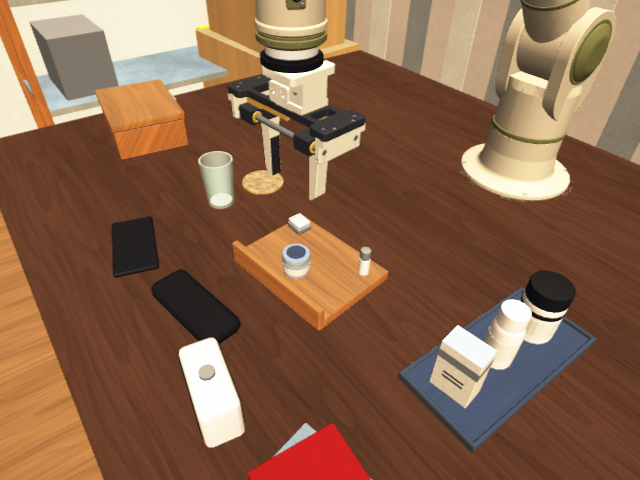

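View pics/w4.png

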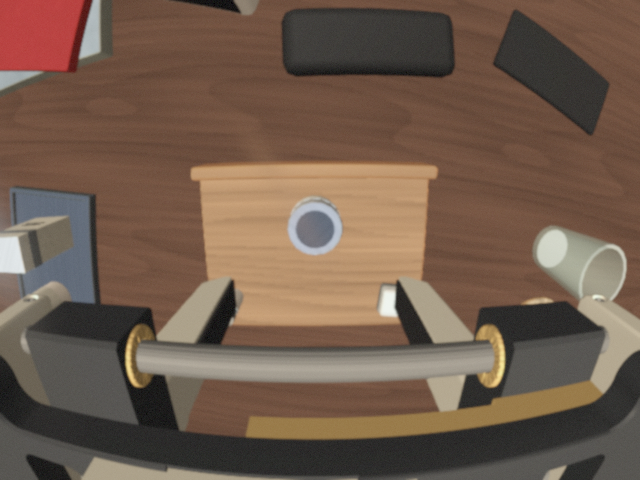

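The scene view shows all three standing on the tray, carton at (463, 367), bottle at (510, 335), jar at (548, 307). In the wrist view the tin is centred at (315, 227), right under the tool. I'll go down to grip it.

```bash
python3 -m inch '{"linear":[[0,0,-0.5],[0,0,-0.9],[0,0,-0.9],[0,0,-0.9],[0,0,-0.8],[0,0,-0.6],[0,0,-0.4],[0,0,-0.3],[0,0,0],[0,0,0]],"twist":[[0,0,0],[0,0,0],[0,0,0],[0,0,0],[0,0,0],[0,0,0],[0,0,0],[0,0,0],[0,0,0],[0,0,0]]}' 78 15
python3 -m inch '{"linear":[[0,0,0],[0,0,0],[0,0,0],[0,0,0],[0,0,0],[0,0,0],[0,0,0],[0,0,0]],"twist":[[0,0,0],[0,0,0],[0,0,0],[0,0,0],[0,0,0],[0,0,0],[0,0,0],[0,0,0]]}' 0 15
```

```text
t: 26.63
tool_pos: [0.6094, -0.0103, 0.0391]
tool_rot: [0.998, 0.058, 0.0, 0.0]
wrist_force: [-0.5, 0.0, 0.2]
opening: 0.778
grip_force: 0.0
t: 27.3
tool_pos: [0.6095, -0.0106, 0.0394]
tool_rot: [0.998, 0.057, 0.0, 0.0]
wrist_force: [-1.5, 0.1, 5.3]
opening: 0.49
grip_force: 15.0
```

```bash
python3 -m inch '{"linear":[[0,0,0.3],[0,0,0.7],[0,0,0.9],[0,0,0.9],[0,0,0.9],[0,0,0.6],[-0.18,-0.47,0],[-0.367,-0.934,0],[-0.367,-0.934,0],[-0.367,-0.934,0],[-0.367,-0.934,0],[-0.367,-0.934,0]],"twist":[[0,0,0],[0,0,0],[0,0,0],[0,0,0],[0,0,0],[0,0,0],[0,0,0],[0,0,0],[0,0,0],[0,0,0],[0,0,0],[0,0,0]]}'
python3 -m inch '{"linear":[[-0.367,-0.934,0],[-0.367,-0.934,0],[-0.367,-0.934,0],[-0.18,-0.47,0],[0,0,0],[0,0,0],[0,0,0]],"twist":[[0,0,0],[0,0,0],[0,0,0],[0,0,0],[0,0,0],[0,0,0],[0,0,0]]}'
python3 - <<'E'
from h import *
import cv2
im=wrist();cv2.imwrite('pics/w5.png',im['pixels']);o=ctrl.get_obs();print(o['t'],o['tool_pos'])
for n,z in dict(tin=.17,coaster=0,glass=0).items():
    for q in models.landmark_of('wrist',n)[:1]: print(n,np.round(q['at']),round(q['score'],2),np.round(whit(im,q['at'],z),4))
for c in ['scene','side']:
    s=get_image(c)
    for q in models.cut_out(c,'coaster')[:1]:
        ys,xs=np.nonzero(q['mask']);e=cv2.fitEllipse(cv2.convexHull(np.c_[xs,ys].astype(np.int32)));print(c,e,np.round(hit(s,e[0],.006),4))
E
```

```text
t: 28.3
tool_pos: [0.5469, -0.1666, 0.1672]
tool_rot: [0.998, 0.057, -0.001, -0.0]
wrist_force: [-0.6, -0.3, -1.9]
opening: 0.493
grip_force: 15.0
t: 28.88
tool_pos: [0.5102, -0.2621, 0.1674]
tool_rot: [0.998, 0.058, -0.0, -0.0]
wrist_force: [-0.2, 1.3, -0.5]
opening: 0.489
grip_force: 15.0
28.9333 [ 0.51053561 -0.2616878   0.16756235]
tin [316. 286.] 0.96 [ 0.5176 -0.2613  0.17  ]
coaster [344. 236.] 0.73 [ 0.4986 -0.2897  0.    ]
glass [354. 119.] 0.66 [ 0.6032 -0.2844  0.    ]
scene ((262.23211669921875, 181.78817749023438), (24.249706268310547, 42.10540008544922), 87.27284240722656) [ 0.5031 -0.2855  0.006 ]
```

View pics/w5.png

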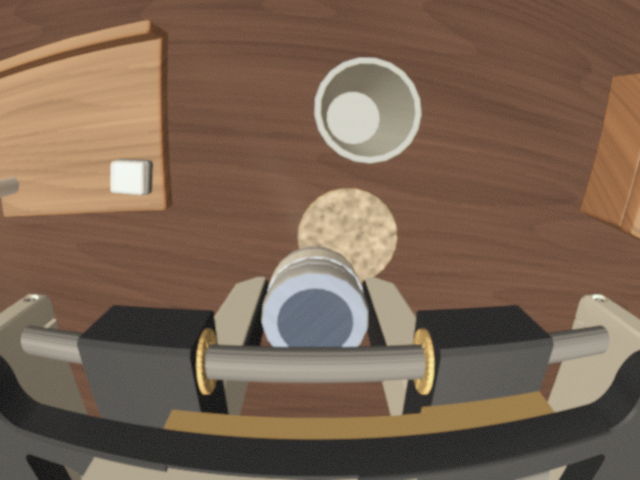

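The coaster shows centred at (348, 236), which is about (0.4985, -0.2915). The glass at (367, 110) is well clear. I'll shift over and lower.

```bash
python3 -m inch '{"linear":[[-0.2,-0.5,0],[-0.2,-0.5,-0.4],[0,0,-0.9],[0,0,-0.9],[0,0,-0.8],[0,0,-0.7],[0,0,-0.5],[0,0,-0.2],[0,0,0],[0,0,0]],"twist":[[0,0,0],[0,0,0],[0,0,0],[0,0,0],[0,0,0],[0,0,0],[0,0,0],[0,0,0],[0,0,0],[0,0,0]]}'
```

```text
t: 30.12
tool_pos: [0.4986, -0.2928, 0.0361]
tool_rot: [0.998, 0.058, -0.0, -0.0]
wrist_force: [-0.6, -0.5, -1.0]
opening: 0.491
grip_force: 15.0
```

```bash
python3 -m inch '{"linear":[[0,0.02,-0.15],[0,0,-0.1],[0,0,-0.06],[0,0,-0.04],[0,0,0],[0,0,0]],"twist":[[0,0,0],[0,0,0],[0,0,0],[0,0,0],[0,0,0],[0,0,0]]}'
```

```text
t: 30.62
tool_pos: [0.4984, -0.2924, 0.0255]
tool_rot: [0.998, 0.057, 0.0, 0.0]
wrist_force: [-1.0, -0.3, -1.1]
opening: 0.49
grip_force: 15.0
```

```bash
python3 -m inch '{"linear":[[0,0,-0.05],[0,0,0],[0,0,0]],"twist":[[0,0,0],[0,0,0],[0,0,0]]}'
python3 -m inch '{"linear":[[0,0,0],[0,0,0],[0,0,0],[0,0,0],[0,0,0.4],[0,0,0.9],[0,0,0.9],[0,0,0.9],[0,0,0.9],[0,0,0.9],[0,0,0.4],[0,0,0]],"twist":[[0,0,0],[0,0,0],[0,0,0],[0,0,0],[0,0,0],[0,0,0],[0,0,0],[0,0,0],[0,0,0],[0,0,0],[0,0,0],[0,0,0]]}' 80
python3 - <<'E'
from h import *
import cv2
im=wrist();cv2.imwrite('pics/w6.png',im['pixels']);o=ctrl.get_obs();print(o['t'],o['tool_pos'])
for n,z in dict(tin=.006,coaster=0,glass=0).items():
    for q in models.landmark_of('wrist',n)[:1]: print(n,np.round(q['at']),round(q['score'],2),np.round(whit(im,q['at'],z),4))
E
```

```text
t: 30.87
tool_pos: [0.4986, -0.2924, 0.0248]
tool_rot: [0.998, 0.057, 0.0, 0.0]
wrist_force: [-1.5, 0.9, 9.9]
opening: 0.488
grip_force: 15.0
t: 31.87
tool_pos: [0.4996, -0.293, 0.1867]
tool_rot: [0.998, 0.057, 0.002, 0.001]
wrist_force: [0.1, 0.1, 0.2]
opening: 0.797
grip_force: 0.0
31.9167 [ 0.49885099 -0.29268953  0.18483725]
tin [314. 219.] 0.73 [ 0.4981 -0.293   0.006 ]
glass [317. 107.] 0.97 [ 0.6016 -0.2834  0.    ]
```

View pics/w6.png

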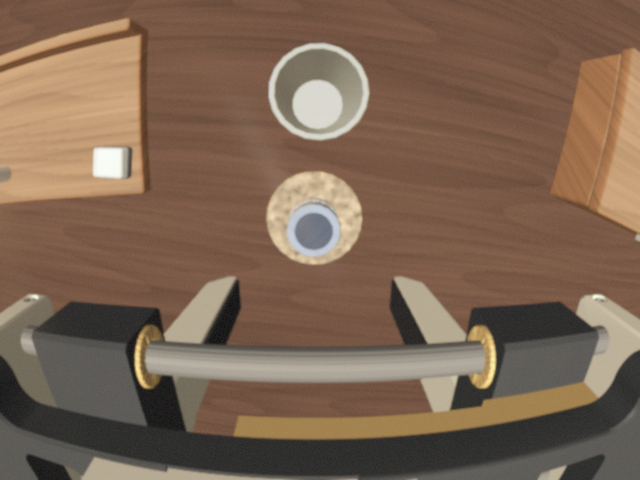

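The tin's base is at (314, 219) and the coaster's centre at (314, 218), so it is centred. Now I'll fetch the carton.

```bash
python3 -m inch '{"linear":[[0.05,0.5,0],[0.1,0.95,0],[0.1,0.95,0],[0.1,0.95,0],[0.1,0.95,0],[0.1,0.95,0],[0.1,0.95,0],[0.1,0.95,0],[0.1,0.95,0],[0.1,0.95,0],[0.1,0.95,0],[0.1,0.95,0]],"twist":[[0,0,0],[0,0,0],[0,0,0],[0,0,0],[0,0,0],[0,0,0],[0,0,0],[0,0,0],[0,0,0],[0,0,0],[0,0,0],[0,0,0]]}' 85
python3 -m inch '{"linear":[[0.1,0.95,0],[0.1,0.95,0],[0.1,0.95,0],[0.1,0.95,0],[0.1,0.95,0],[0.1,0.95,0],[0.1,0.95,0],[0.1,0.95,0],[0.1,0.95,0],[0.06,0.45,0],[0,0,0],[0,0,0]],"twist":[[0,0,0],[0,0,0],[0,0,0],[0,0,0],[0,0,0],[0,0,0],[0,0,0],[0,0,0],[0,0,0],[0,0,0],[0,0,0],[0,0,0]]}'
```

```text
t: 33.07
tool_pos: [0.5321, 0.0375, 0.1815]
tool_rot: [0.998, 0.057, -0.001, 0.0]
wrist_force: [-0.3, -0.5, -0.6]
opening: 0.847
grip_force: 0.0
t: 34.07
tool_pos: [0.561, 0.3056, 0.1816]
tool_rot: [0.998, 0.058, -0.001, 0.001]
wrist_force: [-0.2, -0.4, 0.1]
opening: 0.85
grip_force: 0.0
```

```bash
python3 -m inch '{"linear":[[-0.05,-0.5,0],[0,0,0],[0,0,-0.5],[0,0,-0.9],[0,0,-0.9],[0,0,-0.7],[0,0,-0.5],[0,0,-0.2],[0,0,0],[0,0,0]],"twist":[[0,0,0],[0,0,0],[0,0,0],[0,0,0],[0,0,0],[0,0,0],[0,0,0],[0,0,0],[0,0,0],[0,0,0]]}'
```

```text
t: 34.9
tool_pos: [0.5606, 0.2901, 0.0724]
tool_rot: [0.998, 0.057, 0.0, 0.0]
wrist_force: [0.0, 0.5, 0.3]
opening: 0.85
grip_force: 0.0
```

```bash
python3 -m inch '{"linear":[[-0.03,0,-0.18],[0,0,0],[0,0,0]],"twist":[[0,0,0],[0,0,0],[0,0,0]]}'
python3 -m inch '{"linear":[[0,0,0],[0,0,0],[0,0,0],[0,0,0],[0,0,0],[0,0,0],[0,0,0]],"twist":[[0,0,0],[0,0,0],[0,0,0],[0,0,0],[0,0,0],[0,0,0],[0,0,0]]}' 0 15
python3 -m inch '{"linear":[[0,0,0.3],[0,0,0.7],[0,0,0.9],[0,0,0.9],[0,0,0.9],[0,0,0.3],[0.08,-0.44,0],[0.157,-0.88,0],[0.157,-0.88,0],[0.157,-0.88,0],[0.157,-0.88,0],[0.157,-0.88,0]],"twist":[[0,0,0],[0,0,0],[0,0,0],[0,0,0],[0,0,0],[0,0,0],[0,0,0],[0,0,0],[0,0,0],[0,0,0],[0,0,0],[0,0,0]]}'
python3 -m inch '{"linear":[[0.157,-0.88,0],[0.157,-0.88,0],[0.157,-0.88,0],[0.08,-0.44,0],[0,0,0],[0,0,0],[0,0,0]],"twist":[[0,0,0],[0,0,0],[0,0,0],[0,0,0],[0,0,0],[0,0,0],[0,0,0]]}'
```

```text
t: 35.15
tool_pos: [0.5594, 0.2912, 0.067]
tool_rot: [0.998, 0.057, 0.0, -0.0]
wrist_force: [-0.5, -0.4, 0.2]
opening: 0.853
grip_force: 0.0
t: 35.73
tool_pos: [0.5593, 0.2912, 0.0666]
tool_rot: [0.998, 0.057, 0.0, -0.0]
wrist_force: [0.0, -0.6, 2.3]
opening: 0.603
grip_force: 15.0
t: 36.73
tool_pos: [0.5844, 0.1432, 0.1847]
tool_rot: [0.998, 0.057, -0.001, 0.001]
wrist_force: [0.7, -0.3, -0.9]
opening: 0.606
grip_force: 15.0
t: 37.32
tool_pos: [0.6012, 0.0549, 0.1859]
tool_rot: [0.998, 0.058, -0.0, -0.0]
wrist_force: [-0.8, 0.2, -0.6]
opening: 0.6
grip_force: 15.0
```

```bash
python3 -m inch '{"linear":[[0.03,-0.08,-0.4],[0,0,-0.8],[0,0,-0.8],[0,0,-0.7],[0,0,-0.4],[0,0,-0.2],[0,0,-0.1],[0,0,0],[0,0,0]],"twist":[[0,0,0],[0,0,0],[0,0,0],[0,0,0],[0,0,0],[0,0,0],[0,0,0],[0,0,0],[0,0,0]]}'
```

```text
t: 38.07
tool_pos: [0.6031, 0.0515, 0.0851]
tool_rot: [0.998, 0.058, 0.001, -0.0]
wrist_force: [-0.9, 0.2, 0.2]
opening: 0.602
grip_force: 15.0
```

```bash
python3 -m inch '{"linear":[[-0.02,0.03,-0.1],[0,0,-0.06],[0,0,-0.05],[0,0,0],[0,0,0]],"twist":[[0,0,0],[0,0,0],[0,0,0],[0,0,0],[0,0,0]]}'
```

```text
t: 38.48
tool_pos: [0.6023, 0.0522, 0.0785]
tool_rot: [0.998, 0.057, 0.0, -0.0]
wrist_force: [0.3, 0.2, 1.4]
opening: 0.602
grip_force: 15.0
```

```bash
python3 -m inch '{"linear":[[0,0,-0.01],[0,0,0],[0,0,0],[0,0,0],[0,0,0.4],[0,0,0.9],[0,0,0.9],[0,0,0.9],[0,0,0.9],[0,0,0.4],[-0.24,0.45,0],[-0.47,0.89,0]],"twist":[[0,0,0],[0,0,0],[0,0,0],[0,0,0],[0,0,0],[0,0,0],[0,0,0],[0,0,0],[0,0,0],[0,0,0],[0,0,0],[0,0,0]]}' 80
python3 -m inch '{"linear":[[-0.47,0.89,0],[-0.47,0.89,0],[-0.47,0.89,0],[-0.47,0.89,0],[-0.47,0.89,0],[-0.47,0.89,0],[-0.47,0.89,0],[-0.24,0.45,0],[0,0,0],[0,0,0],[0,0,0]],"twist":[[0,0,0],[0,0,0],[0,0,0],[0,0,0],[0,0,0],[0,0,0],[0,0,0],[0,0,0],[0,0,0],[0,0,0],[0,0,0]]}'
```

```text
t: 39.48
tool_pos: [0.5824, 0.0892, 0.212]
tool_rot: [0.999, 0.055, 0.002, 0.001]
wrist_force: [0.7, 0.4, 0.1]
opening: 0.802
grip_force: 0.0
t: 40.4
tool_pos: [0.4753, 0.2917, 0.2103]
tool_rot: [0.998, 0.057, 0.0, 0.0]
wrist_force: [0.3, -0.7, -0.3]
opening: 0.8
grip_force: 0.0
```

```bash
python3 -m inch '{"linear":[[0,0.06,-0.4],[0,0,-0.8],[0,0,-0.9],[0,0,-0.8],[0,0,-0.6],[0,0,-0.3],[0,0,-0.1],[0,0,0],[0,0,0]],"twist":[[0,0,0],[0,0,0],[0,0,0],[0,0,0],[0,0,0],[0,0,0],[0,0,0],[0,0,0],[0,0,0]]}'
```

```text
t: 41.15
tool_pos: [0.4755, 0.2943, 0.0936]
tool_rot: [0.998, 0.057, 0.0, -0.0]
wrist_force: [-0.0, -0.3, -0.3]
opening: 0.798
grip_force: 0.0
```

```bash
python3 -m inch '{"linear":[[0,0,-0.1],[0,0,0],[0,0,0]],"twist":[[0,0,0],[0,0,0],[0,0,0]]}'
python3 -m inch '{"linear":[[0,0,0],[0,0,0],[0,0,0],[0,0,0],[0,0,0],[0,0,0],[0,0,0]],"twist":[[0,0,0],[0,0,0],[0,0,0],[0,0,0],[0,0,0],[0,0,0],[0,0,0]]}' 0 15
python3 -m inch '{"linear":[[0,0,0.3],[0,0,0.7],[0,0,0.9],[0,0,0.9],[0,0,0.9],[0,0,0.8],[0.18,-0.47,0],[0.361,-0.939,0],[0.361,-0.939,0],[0.361,-0.939,0],[0.361,-0.939,0],[0.361,-0.939,0]],"twist":[[0,0,0],[0,0,0],[0,0,0],[0,0,0],[0,0,0],[0,0,0],[0,0,0],[0,0,0],[0,0,0],[0,0,0],[0,0,0],[0,0,0]]}'
python3 -m inch '{"linear":[[0.361,-0.939,0],[0.361,-0.939,0],[0.361,-0.939,0],[0.361,-0.939,0],[0.361,-0.939,0],[0.361,-0.939,0],[0.361,-0.939,0],[0.18,-0.47,0],[0,0,0],[0,0,0],[0,0,0]],"twist":[[0,0,0],[0,0,0],[0,0,0],[0,0,0],[0,0,0],[0,0,0],[0,0,0],[0,0,0],[0,0,0],[0,0,0],[0,0,0]]}'
```

```text
t: 41.4
tool_pos: [0.4751, 0.2946, 0.0904]
tool_rot: [0.998, 0.057, 0.0, -0.0]
wrist_force: [-0.1, 0.4, -0.5]
opening: 0.801
grip_force: 0.0
t: 41.98
tool_pos: [0.4748, 0.2945, 0.0898]
tool_rot: [0.998, 0.057, -0.0, 0.0]
wrist_force: [-0.1, -0.5, 0.3]
opening: 0.406
grip_force: 15.0
t: 42.98
tool_pos: [0.5345, 0.1381, 0.2255]
tool_rot: [0.998, 0.058, 0.0, -0.0]
wrist_force: [0.8, 0.4, -1.0]
opening: 0.402
grip_force: 15.0
t: 43.9
tool_pos: [0.6151, -0.0701, 0.2249]
tool_rot: [0.998, 0.058, -0.0, -0.001]
wrist_force: [-1.2, 0.7, 0.1]
opening: 0.405
grip_force: 15.0
```

```bash
python3 -m inch '{"linear":[[0.02,-0.1,-0.4],[0,0,-0.8],[0,0,-0.9],[0,0,-0.8],[0,0,-0.6],[0,0,-0.3],[0,0,-0.1],[0,0,0],[0,0,0]],"twist":[[0,0,0],[0,0,0],[0,0,0],[0,0,0],[0,0,0],[0,0,0],[0,0,0],[0,0,0],[0,0,0]]}'
```

```text
t: 44.65
tool_pos: [0.6166, -0.0743, 0.1085]
tool_rot: [0.998, 0.058, 0.0, 0.0]
wrist_force: [0.5, -0.4, -1.5]
opening: 0.402
grip_force: 15.0
```

```bash
python3 -m inch '{"linear":[[-0.02,0.02,-0.1],[0,0,-0.05],[0,0,-0.04],[0,0,0],[0,0,0]],"twist":[[0,0,0],[0,0,0],[0,0,0],[0,0,0],[0,0,0]]}'
```

```text
t: 45.07
tool_pos: [0.6156, -0.0742, 0.1023]
tool_rot: [0.998, 0.057, 0.0, 0.0]
wrist_force: [0.1, 0.2, -2.1]
opening: 0.404
grip_force: 15.0
```

```bash
python3 -m inch '{"linear":[[0,0,-0.03],[0,0,0],[0,0,0]],"twist":[[0,0,0],[0,0,0],[0,0,0]]}'
python3 -m inch '{"linear":[[0,0,0],[0,0,0],[0,0,0],[0,0,0],[0,0,0.4],[0,0,0.9],[0,0,0.9],[0,0,0.9],[0,0,0.6],[0,0,0],[-0.3,0.5,0],[-0.577,0.945,0]],"twist":[[0,0,0],[0,0,0],[0,0,0],[0,0,0],[0,0,0],[0,0,0],[0,0,0],[0,0,0],[0,0,0],[0,0,0],[0,0,0],[0,0,0]]}' 80
python3 -m inch '{"linear":[[-0.577,0.945,0],[-0.577,0.945,0],[-0.577,0.945,0],[-0.577,0.945,0],[-0.577,0.945,0],[-0.577,0.945,0],[-0.577,0.945,0],[-0.577,0.945,0],[-0.577,0.945,0],[-0.577,0.945,0],[-0.577,0.945,0],[-0.27,0.45,0]],"twist":[[0,0,0],[0,0,0],[0,0,0],[0,0,0],[0,0,0],[0,0,0],[0,0,0],[0,0,0],[0,0,0],[0,0,0],[0,0,0],[0,0,0]]}' 92
python3 -m inch '{"linear":[[0,0,0],[0,0,0]],"twist":[[0,0,0],[0,0,0]]}'
```

```text
t: 45.32
tool_pos: [0.6158, -0.0742, 0.1018]
tool_rot: [0.998, 0.057, 0.0, 0.0]
wrist_force: [-0.7, -0.0, 6.7]
opening: 0.405
grip_force: 15.0
t: 46.32
tool_pos: [0.5903, -0.0338, 0.2126]
tool_rot: [0.998, 0.055, 0.001, 0.001]
wrist_force: [0.2, 0.3, -0.3]
opening: 0.798
grip_force: 0.0
t: 47.32
tool_pos: [0.3882, 0.2979, 0.2124]
tool_rot: [0.998, 0.059, -0.0, -0.001]
wrist_force: [0.4, 0.6, -0.9]
opening: 0.921
grip_force: 0.0
t: 47.48
tool_pos: [0.3902, 0.2949, 0.2122]
tool_rot: [0.998, 0.059, -0.0, 0.0]
wrist_force: [0.0, -0.1, 0.7]
opening: 0.916
grip_force: 0.0
```

Over the jar at its release point, so straight down from 0.212 to 0.067.

```bash
python3 -m inch '{"linear":[[0,0,-0.4],[0,0,-0.9],[0,0,-0.9],[0,0,-0.9],[0,0,-0.8],[0,0,-0.5],[0,0,-0.3],[0,0,0],[0,0,0]],"twist":[[0,0,0],[0,0,0],[0,0,0],[0,0,0],[0,0,0],[0,0,0],[0,0,0],[0,0,0],[0,0,0]]}'
```

```text
t: 48.23
tool_pos: [0.3912, 0.2937, 0.0713]
tool_rot: [0.998, 0.057, -0.0, 0.0]
wrist_force: [0.4, 0.0, 0.7]
opening: 0.92
grip_force: 0.0
```

```bash
python3 -m inch '{"linear":[[-0.02,0.05,-0.14],[0,0,0],[0,0,0]],"twist":[[0,0,0],[0,0,0],[0,0,0]]}'
python3 -m inch '{"linear":[[0,0,0],[0,0,0],[0,0,0],[0,0,0],[0,0,0],[0,0,0],[0,0,0]],"twist":[[0,0,0],[0,0,0],[0,0,0],[0,0,0],[0,0,0],[0,0,0],[0,0,0]]}' 0 15
python3 -m inch '{"linear":[[0,0,0.3],[0,0,0.7],[0,0,0.9],[0,0,0.9],[0,0,0.9],[0,0,0.8],[0.19,-0.37,0],[0.376,-0.746,0],[0.376,-0.746,0],[0.376,-0.746,0],[0.376,-0.746,0],[0.376,-0.746,0]],"twist":[[0,0,0],[0,0,0],[0,0,0],[0,0,0],[0,0,0],[0,0,0],[0,0,0],[0,0,0],[0,0,0],[0,0,0],[0,0,0],[0,0,0]]}'
python3 -m inch '{"linear":[[0.376,-0.746,0],[0.376,-0.746,0],[0.376,-0.746,0],[0.376,-0.746,0],[0.376,-0.746,0],[0.376,-0.746,0],[0.376,-0.746,0],[0.376,-0.746,0],[0.19,-0.37,0],[0,0,0],[0,0,0],[0,0,0]],"twist":[[0,0,0],[0,0,0],[0,0,0],[0,0,0],[0,0,0],[0,0,0],[0,0,0],[0,0,0],[0,0,0],[0,0,0],[0,0,0],[0,0,0]]}'
```

```text
t: 48.48
tool_pos: [0.3905, 0.2963, 0.0677]
tool_rot: [0.998, 0.057, 0.0, -0.0]
wrist_force: [-1.0, -0.6, 0.3]
opening: 0.92
grip_force: 0.0
t: 49.07
tool_pos: [0.3902, 0.2961, 0.0671]
tool_rot: [0.998, 0.057, 0.0, -0.0]
wrist_force: [0.5, -0.6, 3.3]
opening: 0.643
grip_force: 15.0
t: 50.07
tool_pos: [0.4523, 0.1718, 0.2026]
tool_rot: [0.998, 0.057, -0.0, 0.0]
wrist_force: [0.6, -0.6, -0.8]
opening: 0.646
grip_force: 15.0
t: 51.07
tool_pos: [0.5475, -0.0157, 0.2021]
tool_rot: [0.998, 0.058, -0.0, -0.0]
wrist_force: [-0.2, -0.1, -1.9]
opening: 0.644
grip_force: 15.0
```

```bash
python3 -m inch '{"linear":[[0.02,-0.09,-0.4],[0,0,-0.8],[0,0,-0.9],[0,0,-0.8],[0,0,-0.6],[0,0,-0.3],[0,0,-0.1],[0,0,0],[0,0,0]],"twist":[[0,0,0],[0,0,0],[0,0,0],[0,0,0],[0,0,0],[0,0,0],[0,0,0],[0,0,0],[0,0,0]]}'
```

```text
t: 51.82
tool_pos: [0.5492, -0.0192, 0.0858]
tool_rot: [0.998, 0.058, 0.0, -0.0]
wrist_force: [0.9, -0.6, -2.1]
opening: 0.643
grip_force: 15.0
```

```bash
python3 -m inch '{"linear":[[-0.03,0.02,-0.1],[0,0,-0.06],[0,0,-0.05],[0,0,0],[0,0,0]],"twist":[[0,0,0],[0,0,0],[0,0,0],[0,0,0],[0,0,0]]}'
```

```text
t: 52.23
tool_pos: [0.5482, -0.0193, 0.0791]
tool_rot: [0.998, 0.057, 0.0, 0.0]
wrist_force: [-0.2, -1.9, 2.9]
opening: 0.647
grip_force: 15.0
```

```bash
python3 -m inch '{"linear":[[0,0,0],[0,0,0],[0,0,0],[0,0,0],[0,0,0.4],[0,0,0.9],[0,0,0.9],[0,0,0.9],[0,0,0.9],[0,0,0.9],[0,0,0.9],[0,0,0.9]],"twist":[[0,0,0],[0,0,0],[0,0,0],[0,0,0],[0,0,0],[0,0,0],[0,0,0],[0,0,0],[0,0,0],[0,0,0],[0,0,0],[0,0,0]]}' 90
python3 -m inch '{"linear":[[-0.2,-0.3,0.9],[-0.2,-0.2,0.8],[0,0,0],[0,0,0],[0,0,0]],"twist":[[0,0,0],[0,0,0],[0,0,0],[0,0,0],[0,0,0]]}'
python3 - <<'E'
from h import *
import cv2
im=wrist();cv2.imwrite('pics/w7.png',im['pixels']);o=ctrl.get_obs();print(o['t'],o['tool_pos'])
for n,z in dict(tablet_jar=.02,slim_bottle=.02,carton=.02,pill_cutter=.02,lip_balm=.02,tin=.006,coaster=0).items():
    for q in models.landmark_of('wrist',n)[:1]: print(n,np.round(q['at']),round(q['score'],2),np.round(whit(im,q['at'],z),3))
E
```

```text
t: 53.23
tool_pos: [0.5475, -0.0192, 0.2811]
tool_rot: [0.998, 0.057, -0.0, -0.0]
wrist_force: [0.8, 0.4, 0.2]
opening: 0.9
grip_force: 0.0
t: 53.65
tool_pos: [0.5355, -0.0341, 0.3302]
tool_rot: [0.998, 0.057, -0.0, -0.0]
wrist_force: [0.2, 0.2, 0.3]
opening: 0.9
grip_force: 0.0
53.7 [ 0.53542911 -0.03394693  0.32968948]
tablet_jar [304. 184.] 0.79 [ 0.549 -0.018  0.02 ]
pill_cutter [365. 197.] 0.6 [ 0.541 -0.097  0.02 ]
lip_balm [237. 201.] 0.79 [0.517 0.065 0.02 ]
tin [490. 242.] 0.9 [ 0.5   -0.296  0.006]
coaster [485. 240.] 0.86 [ 0.5  -0.29  0.  ]
```

View pics/w7.png

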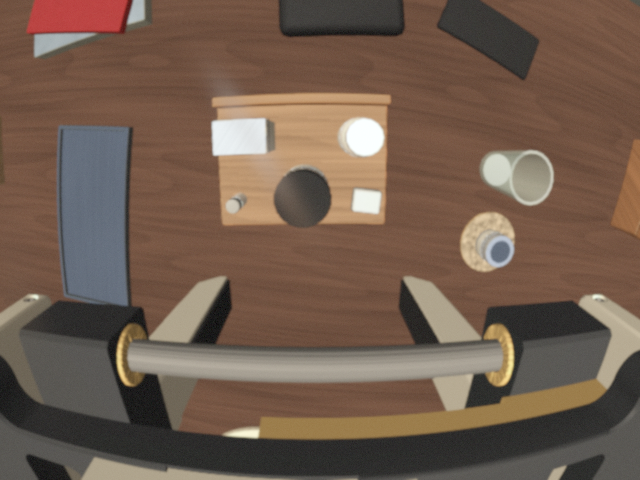

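The carton at (240, 137), bottle at (362, 137) and jar at (302, 197) are upright in their old spots, with the carton square to the stand. The tin stands on the coaster near (490, 242), the bystanders haven't moved, and the arm is clear, so I'll hand it in.

```bash
python3 -c "
from rig import ctrl
print(ctrl.sign_off())"
```

```text
the job is handed in; nothing more can be done
None
```

The job is handed in at about 54 s of the 144 s allowed: the tin stands on the middle of the coaster, the jar, bottle and carton are back upright in their original spots, and nothing was knocked over; the hand-in returned no verdict, so this rests on my last camera look.

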